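Shut the label lid and draw the ribbon cassette

TASK

The label printer's empty ribbon cassette is going out for a refill. First press the printer's hinged label-roll lid down until it snaps shut, then squeeze the cassette's two orange side catches together, lift it straight out and finish while holding it there, upright and still, gripped by its squeezed catches, with at least 3 cm of clear air between it and the top of the printer. Leave the jar, the spool and the clip beside the printer where they stand.

Things in the scene. Friction and masses are not known exactly. Their poses are not given: they have to be found in the camera images.
- printer: White label printer, fixed to the bench, 130 (x) x 220 (y) x 56 mm high. Origin: centre of its underside; x points to its back, y to its left, z up. Right half: the well in which the cassette stands (centre x 0, y -55 mm; floor 10 mm above the bench, 46 mm deep, 1.5 mm play). Left half (centre y +55 mm): the label-roll bay under the grey lid.
- lid (a joint): Grey lid, 94 (x) x 84 (y) x 4 mm; hinge line along the printer's y at x +50 mm, 54 mm above the bench. 0 = shut, larger = front raised (rad). Starts at 0.35 to 0.7, kept by hinge friction. A light spring opposes closing; in the last 0.13 rad a snap adds to it (about 10 N in all at the press spot). Past 0.06 it clicks home and stays below 0.02, else it springs up. Rigid stop at 0.
- lid_press (a point): Ribbed press spot on the upper face of the lid, on its middle line, 60 mm from the hinge and 36 mm from the front edge; z is the normal of the lid's upper face. It moves with the lid; with the lid shut it lies at x -10 mm, y +55 mm, z 58 mm in the printer's frame.
- cassette: Black ribbon cassette, loose, about 0.18 kg, 76 (x) x 37 (y) x 84 mm high with an orange catch on each long side. Origin: centre of its underside; axes like the printer's while it is seated. Seated, its top stands 38 mm above the printer's top. Hooks on the catches hold it in the well until both catches are squeezed in.
- cassette_grip (a point): Mid-point between the two orange catch pads, 69.5 mm above the cassette's underside (23.5 mm above the printer's top when seated). The pads face the cassette's +y and -y, are 32 mm wide (x), 25 mm high (57 to 82 mm above the underside), 54 mm apart over their outer faces at rest, 41 mm squeezed fully in; they always stand proud of the rest.
- catch_left (a joint): Orange catch on the +y side, slides inward: 0 = sprung out (hooked), 0.0065 m = squeezed fully in, against its stop. Its hook is free of the printer from about 0.005 on. The spring takes 1.4 N at the start and 6 N fully in.
- catch_right (a joint): Orange catch on the -y side, the same.
- jar_orange_lid: Glass jar with an orange lid, 64 mm across, 72 mm high, loose, stands left of the printer. Origin: centre of its underside. To be left alone.
- thread_spool_4: Cream thread spool, 33 mm across, 58 mm high, loose, stands by the printer's right front corner. Origin: centre of its underside. To be left alone.
- clip_clamp_3: Blue and white clip, 22 x 83 x 28 mm high, loose, lies behind the printer. Origin: centre of its underside. To be left alone.
Not all that is in view belongs to the job. What is shaped like the cassette but purple is not meant.

How it is judged:
On the way, in this order (a step that is already met when the one before it is completed fails the run):
1. the lid is snapped shut (value of joint lid below 0.035 rad), for 0.2 s.
2. both catches are squeezed in and the cassette has left its seat (value of joint each of catch_left, catch_right above 0.0045 m and z of cassette in the frame of printer above 0.025 m), for 0.1 s.
At the end, for the whole second after the job is handed in: Lid below 0.035 rad; fingers hold the cassette (over 2 N) with both catches in over 4.5 mm, underside over 25 mm above the printer's top, within 0.3 rad of upright, under 0.03 m/s, not touching the printer; jar, spool and clip within 30 mm of where they stood (value of joint lid below 0.035 rad and value of joint each of catch_left, catch_right above 0.0045 m and contact force between the fingers and cassette above 2 N and contact force between cassette and printer below 0.1 N and z of cassette in the frame of printer above 0.081 m and angle between cassette's own z axis and vertical below 0.3 rad and linear speed of cassette below 0.03 m/s and distance of each of jar_orange_lid, thread_spool_4, clip_clamp_3 from where it was at the start of the episode below 0.03 m); the arm keeps its last pose, push and grip.
It fails at once if the jar, the spool or the clip is knocked away from where it stood (more than 30 mm) (distance of any of jar_orange_lid, thread_spool_4, clip_clamp_3 from where it was at the start of the episode above 0.03 m).
It also fails if it takes over 42 s, if anything falls off the work surface, if the arm or the gripper's body presses on something with over 40 N, if the wrist force passes 120 N, or if a joint passes its speed limit or range.

ROBOT

A 6-joint arm with a two-finger parallel gripper is mounted at the origin on a cart in front of the work surface, level with it; the furniture and walls round the work are solid. World frame = base frame: x ahead of the robot, y to its left, z up, the work surface at z = 0. Lengths are in m, angles in rad, forces in N, time in s.
With the tool pointing down it reaches from about 0.35 to 0.875 m from the base axis. Payload 15.5 kg.
Tool frame: the origin (TCP) lies at the very end of the fingers, on their centre line; the grasp point (between the pads) lies 19 mm behind it; z points along the fingers, y is the line along which they close (so a half turn about z gives the same grasp; the last joint's range is limited). The gripper opens to 85 mm and grips with 20 to 120 N. Pads are 22 mm wide; open, the fingers measure 114 mm over their backs; the gripper's body (76 mm by 85 mm) begins 54 mm behind the grasp point. The pads swing forward as they close: fully open they stand 13 mm farther back than shut.
Start: joints at [1.141, 0.494, 1.345, -0, 1.302, -0.096], TCP at [0.205, 0.591, 0.231] pointing down, gripper open.
Joint ranges: [-2.91, 2.91], [-0.82, 2.16], [0.22, 2.67], [-1.22, 4.37], [0.12, 2.79], [-3.08, 3.08]. Speed limits (rad/s): [1.89, 1.89, 2.57, 3.01, 3.01, 3.01].

INTERFACE

Orientations are given as a rotation vector (axis times angle).
In Python, from workcell import get_obs, snapshot, get_calibration, sign_off gives the robot as it stands.
- The arm moves only by the shell command python3 -m creep 'ROWS' [OPENING]. ROWS is JSON, a list of rows, each a list of 6 numbers: the shift along the world's x, y, z scaled (see below), then the turn, a rotation vector about the world's x, y, z scaled (see below). In form: [[dx, dy, dz, rx, ry, rz], ...]. A call has 1 to 12 rows; each row shifts and turns the commanded pose from where the row before left it; what a row does not reach is not made up. The controller multiplies each number of a shift by 100 mm and each number of a turn by 180 degrees. A row lasts 1/10 s, in which the tool goes at most 50 mm and 8.59 degrees, less where a joint would pass 70% of its speed; a pose out of reach is approached as far as the arm can. A call with a number of a shift or a turn outside -1 to 1 is refused whole. A call with a gripper value outside its range is refused whole. OPENING is the closure, from 0 (fully open) to 1 (shut), set as the call begins (- or left out, the last holds). The fingers move at their own pace and stop on an object; the grip force is fixed at half the most. Time passes only in rows, so rows that do not move let the fingers close. It gives the time, the measured TCP pose, the force, the opening and the grip force at its end, in the units of the state.
- get_obs(): the state, without advancing time (a new reading comes with each control period).
- snapshot(name): name is "side" or "top" or "wrist"; returns (picture, depth): 384x512x3 uint8, blue, green, red; 384x512 float32, m along the optical axis (not along the pixel's ray), 0 where there is no reading.
- get_calibration(name): a dict with "intrinsics" (3x3 intrinsics, pixels), "dist" ([k1, k2, p1, p2, k3] as OpenCV has them; the pictures are not rectified), "camera_from_world" (4x4, takes a point from world to camera coordinates); the wrist camera has in their place "T_tool_cam" (4x4, takes a point from camera to tool coordinates, whose origin is the TCP and whose axes are the flange's). Camera axes: x right, y down, z forward; pixel columns grow to the right and rows downward; lengths in m; the calibration is good to about 2 mm. A picture is of the moment at which its call begins: read the wrist's pose just before it. get_calibration takes no time and is no camera call.
- sign_off(): hands the job in; it is judged then, once.
The state is a dict: "t": time; "q": joint angles; "dq": joint speeds; "tau": joint torques, N m; "tcp_pos": TCP position; "orientation": TCP orientation; "force": force on the tool from outside, world axes, zero at the start; "wrist_torque": the same for the moment, N m; "finger_gap": finger opening in m; "grip_force": force on a finger pad.
Only numpy, scipy, OpenCV 4.12 (cv2) and the standard library are available. Lean on these libraries where they do the work, as an engineer would, in place of code of your own. Each camera call takes 0.05 s, during which the arm holds its last target. There are 200 camera calls.

## Working session

There is one attempt and no reset: what is moved stays moved. The work goes in short steps, Python scripts to look and compute and a shell command to move; the robot and the scene stay as the last step left them, time stands still between calls to the robot, and variables do not carry over. Pictures are saved under pics/ and viewed, at most 10 in all, crops included, and the job is handed in when it is done.

```bash
mkdir -p pics; cat > h.py <<'E'
import numpy as np, cv2
from workcell import *
from scipy.spatial.transform import Rotation as R
def cam(name):
    c=get_calibration(name);K=np.array(c["intrinsics"]);d=np.array(c["dist"])
    if name=="wrist":
        o=get_obs();T=np.eye(4);T[:3,:3]=R.from_rotvec(o["orientation"]).as_matrix();T[:3,3]=o["tcp_pos"]
        W=T@np.array(c["T_tool_cam"])
    else: W=np.linalg.inv(np.array(c["camera_from_world"]))
    return K,d,W
def cloud(depth,K,d,W):
    h,w=depth.shape;u,v=np.meshgrid(np.arange(w),np.arange(h))
    n=cv2.undistortPoints(np.stack([u,v],-1).reshape(-1,1,2).astype(float),K,d).reshape(h,w,2)
    P=np.dstack([n*depth[...,None],depth]);P=P@W[:3,:3].T+W[:3,3];P[depth<=0]=np.nan
    return P
E
python3 - <<'E'
from h import *
ims=[]
for n in ["top","side"]:
    K,d,W=cam(n);p,z=snapshot(n);P=cloud(z,K,d,W);np.savez(f"pics/{n}.npz",p=p,P=P);ims.append(p)
    print(n,W.round(3).tolist())
cv2.imwrite("pics/a.png",cv2.resize(np.hstack(ims),(800,300)))
cv2.imwrite("pics/top.png",cv2.resize(ims[0],(800,600)))
print(get_obs())
E
```

```text
top [[-0.027, -0.993, 0.113, 0.407], [-1.0, 0.026, -0.011, 0.157], [0.008, -0.113, -0.994, 1.269], [0.0, 0.0, 0.0, 1.0]]
side [[0.889, -0.255, 0.38, 0.202], [-0.458, -0.538, 0.708, -0.485], [0.024, -0.804, -0.595, 0.62], [0.0, 0.0, 0.0, 1.0]]
{'t': 0.1, 'q': array([ 1.14147806e+00,  4.94121337e-01,  1.34604025e+00, -1.75947088e-05,
        1.30252452e+00, -9.55172306e-02]), 'dq': array([ 6.12308344e-04, -2.33260087e-04, -1.75427303e-03,  2.71082970e-04,
        2.09540020e-03,  6.20463164e-06]), 'tau': array([-3.70356684e-04, -8.83577871e+01, -3.84558821e+01, -9.73210581e-05,
        5.05884920e-03,  4.39465168e-05]), 'tcp_pos': array([0.20465282, 0.59020835, 0.23076951]), 'orientation': array([-5.21850832e-01, -3.09767559e+00,  1.66556639e-03]), 'force': array([0.02259954, 0.28651516, 0.38441149]), 'wrist_torque': array([-0.02061054,  0.01096663,  0.0078478 ]), 'grip_force': 0.0, 'finger_gap': 0.08538197977376173}
```

View pics/a.png

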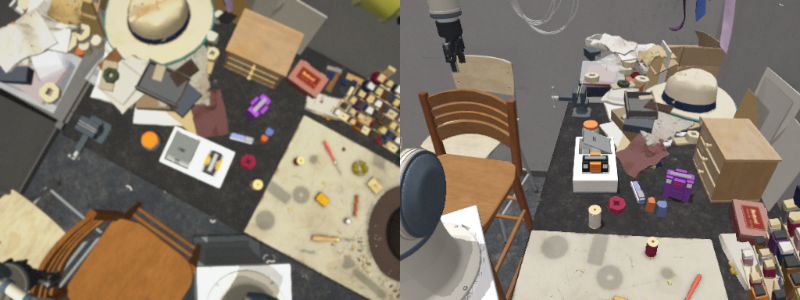

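View pics/top.png

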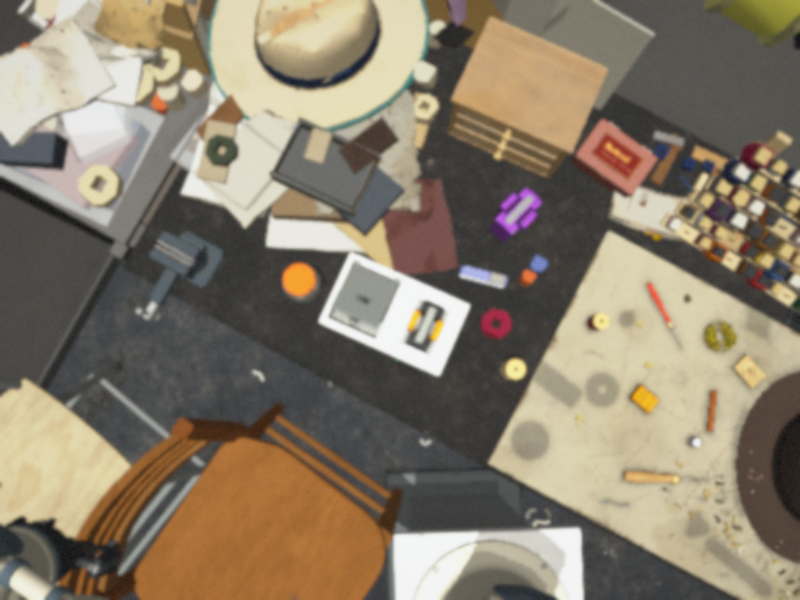

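The top view (800-scale) shows two cassette-shaped things. The black one with orange catches, at (425,325), stands in the white printer's well and fits the description. The purple one at (518,212) stands free and is the decoy. The lid is at (365,297), the jar at (300,280), the spool at (515,369) and the clip at (483,275).

```bash
python3 - <<'E'
from h import *
D=np.load("pics/top.npz");p=D["p"];P=D["P"]
hsv=cv2.cvtColor(p,cv2.COLOR_BGR2HSV)
roi=np.zeros(p.shape[:2],bool);roi[155:245,200:305]=1
z=P[...,2]
white=roi&(hsv[...,1]<40)&(hsv[...,2]>190)
print("z white",np.nanpercentile(z[white],[5,25,50,75,95]).round(4))
K,d,W=cam("top")
def onplane(uv,h):
    n=cv2.undistortPoints(np.array(uv,float).reshape(-1,1,2),K,d).reshape(-1,2)
    r=np.c_[n,np.ones(len(n))]@W[:3,:3].T
    return W[:3,3]+r*((h-W[2,3])/r[:,2])[:,None]
v,u=np.nonzero(white)
c=onplane(np.c_[u,v],.056)[:,:2]
n,lab,st,ce=cv2.connectedComponentsWithStats(white.astype(np.uint8));k=1+np.argmax(st[1:,4]);c=c[lab[v,u]==k]
r=cv2.minAreaRect((c*1000).astype(np.float32));print("printer rect mm",r,cv2.boxPoints(r).round(0).tolist())
# orange
o=roi&(hsv[...,0]>8)&(hsv[...,0]<28)&(hsv[...,1]>130)&(hsv[...,2]>120)
n,lab,st,ce=cv2.connectedComponentsWithStats(o.astype(np.uint8))
for i in range(1,n):
    if st[i,4]>8: print("orange",ce[i],st[i,4],np.nanmedian(P[lab==i],0).round(4),onplane(ce[i],.092).round(4))
# lid: grey region interior
g=np.zeros(roi.shape,bool);g[182:200,222:245]=1
q=P[g];q=q[~np.isnan(q[:,0])];m=np.median(q,0);nrm=np.linalg.svd(q-q.mean(0),full_matrices=False)[2][2];nrm*=np.sign(nrm[2])
print("lid med",m.round(3),"n",nrm.round(3),"tilt",np.arccos(nrm[2]))
# other objects
for nm,(a,b) in dict(jar=(179,192),spool=(236,330),clip=(176,309)).items(): print(nm,P[a,b].round(3))
for nm in ["top"]:
    cv2.imwrite("pics/crop.png",np.hstack([cv2.resize(p[150:250,195:310],None,fx=3.4,fy=3.4,interpolation=2),cv2.resize(np.load("pics/side.npz")["p"][140:260,200:320],(391,340),interpolation=2)]))
E
```

```text
z white [0.0099 0.0531 0.0555 0.0574 0.0614]
printer rect mm ((541.8373413085938, 173.79476928710938), (283.8598937988281, 146.36280822753906), 64.09040832519531) [[414.0, 78.0], [546.0, 14.0], [670.0, 269.0], [538.0, 333.0]]
orange [200.40909091 178.        ] 22 [0.5809 0.2808 0.0709] [[0.578  0.2778 0.092 ]]
orange [264.90697674 204.23255814] 43 [0.5077 0.1165 0.0915] [[0.5071 0.1165 0.092 ]]
orange [279.  210.7] 50 [0.4893 0.0812 0.0913] [[0.4899 0.0815 0.092 ]]
lid med [0.544 0.196 0.081] n [ 0.396 -0.183  0.9  ] tilt 0.4509516589431089
jar [0.579 0.302 0.069]
spool [ 0.424 -0.053  0.044]
clip [ 0.586 -0.007  0.021]
```

View pics/crop.png

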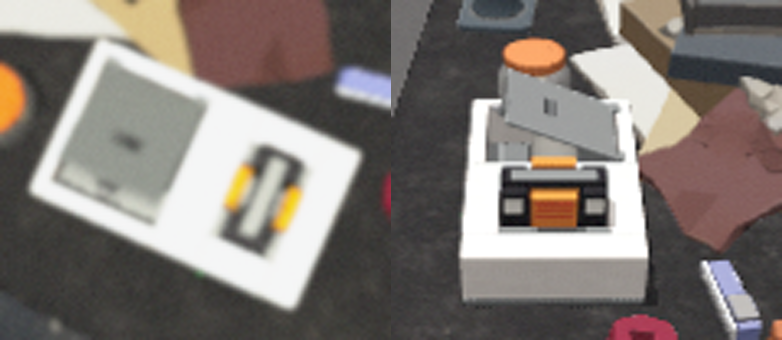

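The enlarged crop confirms it: the black cassette with two orange catches stands in the printer's right half, at crop (265,200), and the grey raised lid is at (130,140). The chair is near my path, so I'll check its height first.

```bash
python3 - <<'E'
from h import *
P=np.vstack([np.load(f"pics/{n}.npz")["P"].reshape(-1,3) for n in ["top","side"]]);P=P[~np.isnan(P[:,0])]
a=np.array([.205,.59]);b=np.array([.535,.2])
for t in np.linspace(0,1,9):
    c=a+t*(b-a);m=np.linalg.norm(P[:,:2]-c,axis=1)<.1
    print(c.round(2),np.percentile(P[m,2],[50,99]).round(3),P[m,2].max().round(3))
E
```

```text
[0.2  0.59] [0.093 0.595] 0.601
[0.25 0.54] [0.096 0.602] 0.611
[0.29 0.49] [0.005 0.603] 0.611
[0.33 0.44] [-0.131  0.135] 0.593
[0.37 0.4 ] [-0.241  0.135] 0.14
[0.41 0.35] [-0.002  0.005] 0.008
[0.45 0.3 ] [0.    0.095] 0.103
[0.49 0.25] [0.003 0.098] 0.103
[0.54 0.2 ] [0.055 0.098] 0.103
```

```bash
python3 -m creep '[[0.278,-0.323,0,0,0,-0.003],[0.278,-0.323,0,0,0,-0.003],[0.278,-0.323,0,0,0,-0.003],[0.278,-0.323,0,0,0,-0.003],[0.278,-0.323,0,0,0,-0.003],[0.278,-0.323,0,0,0,-0.003],[0.278,-0.323,0,0,0,-0.003],[0.278,-0.323,0,0,0,-0.003],[0.278,-0.323,0,0,0,-0.003],[0.278,-0.323,0,0,0,-0.004],[0.278,-0.323,0,0,0,-0.004],[0.278,-0.323,0,0,0,-0.003]]' 1
python3 -m creep '[[0,0,-0.3,0,0,0],[0,0,-0.3,0,0,0],[0,0,-0.3,0,0,0],[0,0,0,0,0,0]]'
python3 - <<'E'
from h import *
print(get_obs()["t"])
K,d,W=cam("wrist");p,z=snapshot("wrist");P=cloud(z,K,d,W);np.savez("pics/w.npz",p=p,P=P)
cv2.imwrite("pics/w.png",p)
E
```

```text
t: 1.3
tcp_pos: [0.5391, 0.2013, 0.2311]
orientation: [-0.707, -3.061, 0.0]
force: [0.2, 0.8, 0.1]
finger_gap: 0.0001
grip_force: 0.0
t: 1.7
tcp_pos: [0.5362, 0.2021, 0.1379]
orientation: [-0.705, -3.056, 0.005]
force: [-0.3, 0.7, 0.4]
finger_gap: -0.0003
grip_force: 0.0
1.7
```

View pics/w.png

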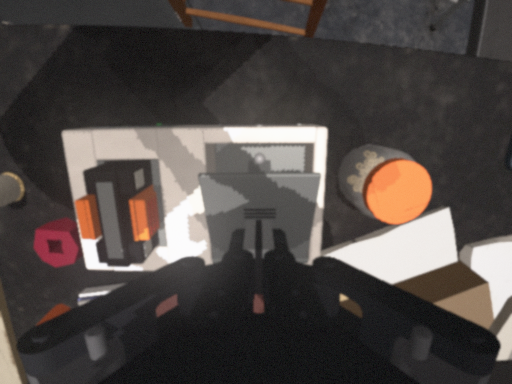

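The wrist view shows the press-spot ribs at (260,213). The cassette's orange catches are at (87,217) and (145,213), the jar lid is at (397,190) and the spool is at the left edge, (8,190).

```bash
python3 - <<'E'
from h import *
D=np.load("pics/w.npz");p,P=D["p"],D["P"]
print("press",P[213,260].round(4),np.nanmedian(P[208:219,246:274].reshape(-1,3),0).round(4))
q=P[185:235,225:245].reshape(-1,3);q=q[~np.isnan(q[:,0])];n=np.linalg.svd(q-q.mean(0),full_matrices=False)[2][2];n*=np.sign(n[2]);print("lid n",n.round(3),np.arccos(n[2]).round(3))
hsv=cv2.cvtColor(p,cv2.COLOR_BGR2HSV)
o=((hsv[...,0]<22)&(hsv[...,1]>140)&(hsv[...,2]>70)&(P[...,2]>.086)&(P[...,2]<.105)).astype(np.uint8);o[:,180:]=0;o[270:]=0
c=[]
N,lab,st,ce=cv2.connectedComponentsWithStats(o)
for i in range(1,N):
    if st[i,4]>40:
        pts=P[lab==i];r=cv2.minAreaRect((pts[:,:2]*1000).astype(np.float32));print("orange",ce[i].round(),st[i,4],np.median(pts,0).round(4),r);
w=(hsv[...,1]<50)&(abs(P[...,2]-.056)<.006)&(hsv[...,2]>60);w[:,:60]=0;w[:,335:]=0;w[275:]=0
r=cv2.minAreaRect((P[w][:,:2]*1000).astype(np.float32));print("printer",r,P[w][:,2].mean())
E
```

```text
press [0.5426 0.1993 0.0837] [0.5428 0.1989 0.0827]
lid n [-0.471 -0.873  0.128] 1.443
orange [ 87. 217.] 660 [0.4871 0.0821 0.0907] ((487.9424743652344, 80.89627075195312), (12.669672012329102, 31.287429809570312), 66.81932067871094)
orange [140. 219.] 652 [0.5055 0.1186 0.0908] ((506.41259765625, 117.95185852050781), (11.95541000366211, 32.815330505371094), 63.63459396362305)
printer ((521.0745239257812, 147.95184326171875), (220.1332550048828, 131.10226440429688), 64.52799224853516) 0.05497752870333694
```

```bash
python3 -m creep '[[0,0,-0.2,0,0,0],[0,0,-0.2,0,0,0],[0,0,-0.1,0,0,0],[0,0,-0.05,0,0,0],[0,0,-0.05,0,0,0],[0,0,-0.05,0,0,0],[0,0,-0.05,0,0,0],[0,0,-0.05,0,0,0],[0,0,0,0,0,0]]'; python3 -m creep '[[0,0,-0.03,0,0,0],[0,0,-0.03,0,0,0],[0,0,0,0,0,0]]'
```

```text
t: 2.65
tcp_pos: [0.5382, 0.2029, 0.0658]
orientation: [-0.706, -3.061, 0.0]
force: [0.3, -0.1, 0.0]
finger_gap: -0.0001
grip_force: 0.2
t: 2.95
tcp_pos: [0.5382, 0.2029, 0.0601]
orientation: [-0.706, -3.061, 0.0]
force: [0.3, 0.0, 1.0]
finger_gap: -0.0001
grip_force: 0.0
```

```bash
python3 -m creep '[[0,0,-0.02,0,0,0],[0,0,-0.02,0,0,0],[0,0,0,0,0,0],[0,0,0,0,0,0]]'
```

```text
t: 3.35
tcp_pos: [0.5387, 0.203, 0.0574]
orientation: [0.705, 3.06, 0.001]
force: [-6.9, -1.5, 22.1]
finger_gap: -0.0001
grip_force: 11.6
```

```bash
python3 -m creep '[[0,0,0.2,0,0,0],[0,0,0.4,0,0,0],[0,0,0.4,0,0,0],[-0.14,-0.345,0,0,0,0.0025],[-0.14,-0.345,0,0,0,0],[-0.14,-0.345,0,0,0,0],[0,0,0,0,0,0],[0,0,0,0,0,0],[0,0,0,0,0,0]]' 0
python3 - <<'E'
from h import *
K,d,W=cam("wrist");p,z=snapshot("wrist");P=cloud(z,K,d,W);np.savez("pics/w2.npz",p=p,P=P)
cv2.imwrite("pics/w2.png",p)
hsv=cv2.cvtColor(p,cv2.COLOR_BGR2HSV)
o=((hsv[...,0]<22)&(hsv[...,1]>140)&(hsv[...,2]>70)&(P[...,2]>.084)&(P[...,2]<.105)).astype(np.uint8)
N,lab,st,ce=cv2.connectedComponentsWithStats(o)
for i in range(1,N):
    if st[i,4]>40:
        pts=P[lab==i];print("orange",ce[i].round(),st[i,4],np.median(pts,0).round(4),cv2.minAreaRect((pts[:,:2]*1000).astype(np.float32)))
E
```

```text
t: 4.25
tcp_pos: [0.4969, 0.0999, 0.1564]
orientation: [0.693, 3.063, 0.001]
force: [-0.0, 0.0, -1.0]
finger_gap: 0.0854
grip_force: 0.0
orange [232. 199.] 559 [0.4874 0.0808 0.091 ] ((488.3591613769531, 80.04222869873047), (10.785514831542969, 31.57819175720215), 64.28699493408203)
orange [284. 200.] 495 [0.5056 0.1173 0.091 ] ((506.2835998535156, 117.18370056152344), (9.927648544311523, 31.719125747680664), 64.16587829589844)
```

View pics/w2.png

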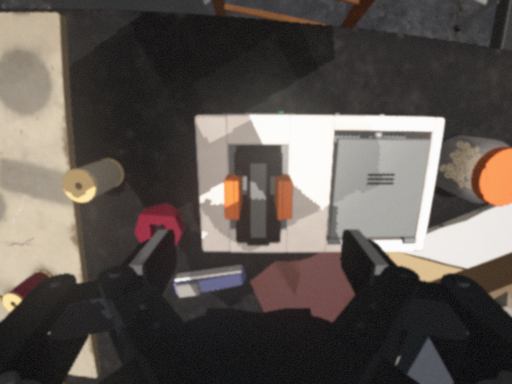

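The lid lies flat and shut, with its ribs at (380,179). The catches are at (232,199) and (284,200), centred between the open fingers to about 1 mm, so I'll descend and squeeze.

```bash
python3 -m creep '[[0,-0.01,-0.25,0,0,0],[0,0,-0.25,0,0,0],[0,0,-0.2,0,0,0],[0,0,-0.15,0,0,0],[0,0,-0.11,0,0,0],[0,0,0,0,0,0],[0,0,0,0,0,0]]'; python3 -m creep '[[0,0,0,0,0,0],[0,0,0,0,0,0],[0,0,0,0,0,0],[0,0,0,0,0,0],[0,0,0,0,0,0],[0,0,0,0,0,0],[0,0,0,0,0,0],[0,0,0,0,0,0]]' 1
```

```text
t: 5.0
tcp_pos: [0.4966, 0.0987, 0.0605]
orientation: [0.693, 3.064, 0.0]
force: [-0.4, -0.3, -0.5]
finger_gap: 0.0854
grip_force: 0.0
t: 5.8
tcp_pos: [0.4975, 0.0991, 0.0621]
orientation: [0.693, 3.061, 0.003]
force: [-4.6, 8.6, 34.5]
finger_gap: 0.0338
grip_force: 56.4
```

The 33.8 mm gap is tighter than the 41 mm expected and there is an upward push of 34 N, so I'll look before lifting.

```bash
python3 - <<'E'
from h import *
p,z=snapshot("wrist");s,_=snapshot("side")
print({k:get_obs()[k] for k in ("tcp_pos","finger_gap","grip_force","force","wrist_torque")})
a=cv2.resize(p[100:300,150:400],(420,336),interpolation=2);b=cv2.resize(s[140:240,210:330],(380,336),interpolation=2)
cv2.imwrite("pics/g.png",np.clip(np.hstack([a,b])*1.5,0,255).astype(np.uint8))
E
```

```text
{'tcp_pos': array([0.49756332, 0.09909912, 0.06211156]), 'finger_gap': 0.03361536917509538, 'grip_force': 56.44146680831909, 'force': array([-4.49948216,  7.60954453, 35.02346038]), 'wrist_torque': array([ 1.34569942,  0.71906647, -0.01084307])}
```

View pics/g.png

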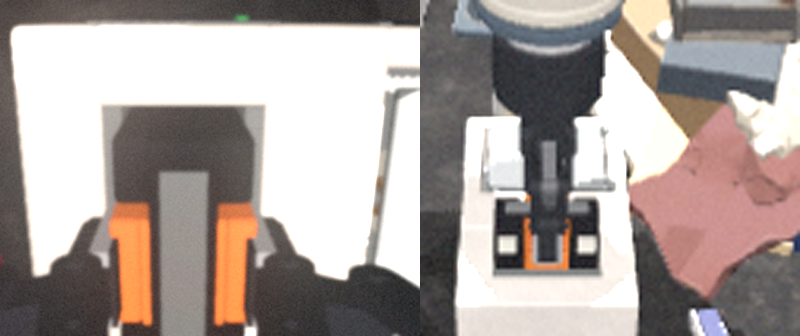

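Both fingers bear on the orange catches, at crop (130,265) and (235,265), and these are now drawn in to the body's width. The upward push fits the fingers swinging forward as they close, pressing the cassette onto its floor. I'll lift gently and watch the force.

```bash
python3 -m creep '[[0,0,0.02,0,0,0],[0,0,0.02,0,0,0],[0,0,0.02,0,0,0],[0,0,0,0,0,0]]'
```

```text
t: 6.3
tcp_pos: [0.4964, 0.0983, 0.0664]
orientation: [0.694, 3.064, -0.0]
force: [0.7, 0.3, -0.9]
finger_gap: 0.0324
grip_force: 60.2
```

```bash
python3 -m creep '[[0,0,0.04,0,0,0],[0,0,0.05,0,0,0],[0,0,0.05,0,0,0],[0,0,0.05,0,0,0],[0,0,0.05,0,0,0],[0,0,0,0,0,0],[0,0,0,0,0,0]]'
python3 - <<'E'
from h import *
p,z=snapshot("wrist");s,_=snapshot("side")
a=cv2.resize(p[100:300,150:400],(420,336),interpolation=2);b=cv2.resize(s[120:240,200:330],(364,336),interpolation=2)
cv2.imwrite("pics/g2.png",np.clip(np.hstack([a,b])*1.5,0,255).astype(np.uint8))
E
```

```text
t: 7.0
tcp_pos: [0.4964, 0.0984, 0.0904]
orientation: [0.694, 3.064, 0.0]
force: [-0.0, -0.3, -1.5]
finger_gap: 0.0327
grip_force: 60.1
```

View pics/g2.png

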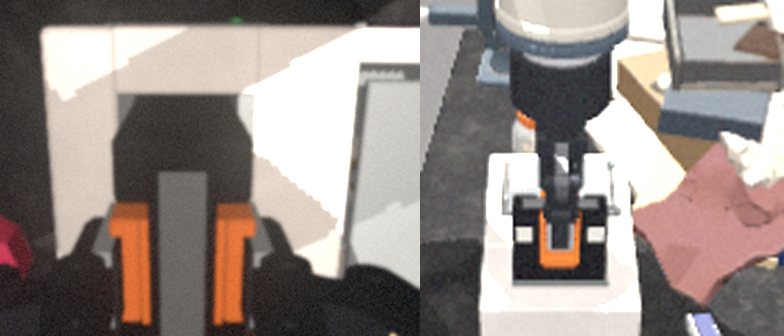

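The cassette rises with the fingers: its place in the wrist crop is unchanged while the printer recedes, and the force is about its weight. I'll lift on, straight up.

```bash
python3 -m creep '[[0,0,0.05,0,0,0],[0,0,0.1,0,0,0],[0,0,0.1,0,0,0],[0,0,0.1,0,0,0],[0,0,0.1,0,0,0],[0,0,0.1,0,0,0],[0,0,0.1,0,0,0],[0,0,0.1,0,0,0],[0,0,0.05,0,0,0],[0,0,0,0,0,0],[0,0,0,0,0,0],[0,0,0,0,0,0]]'; python3 -m creep '[[0,0,0,0,0,0],[0,0,0,0,0,0],[0,0,0,0,0,0],[0,0,0,0,0,0],[0,0,0,0,0,0]]'
python3 - <<'E'
from h import *
p,z=snapshot("wrist");s,_=snapshot("side")
a=cv2.resize(p,(440,330));b=cv2.resize(s[100:240,200:330],(340,330),interpolation=2)
cv2.imwrite("pics/g3.png",np.clip(np.hstack([a,b])*1.5,0,255).astype(np.uint8))
E
```

```text
t: 8.3
tcp_pos: [0.4961, 0.0984, 0.1698]
orientation: [-0.694, -3.063, 0.0]
force: [0.6, -0.2, -1.9]
finger_gap: 0.0319
grip_force: 60.1
t: 8.8
tcp_pos: [0.4964, 0.0984, 0.1703]
orientation: [-0.694, -3.064, 0.0]
force: [0.2, -0.8, -0.3]
finger_gap: 0.0322
grip_force: 60.1
```

View pics/g3.png

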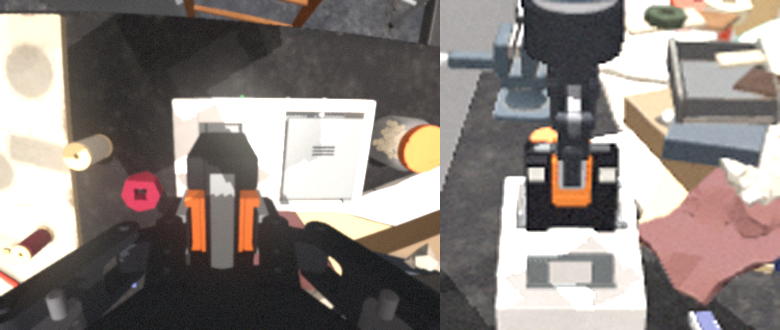

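The cassette hangs upright above its empty well with about 60 mm of clear air. The lid is flat and shut at (322,155), and the jar, the spool and the printer look undisturbed.

```bash
python3 -c "from workcell import *;print(sign_off())"
```

```text
the job is handed in; nothing more can be done
None
```

I pressed the lid shut and handed the job in with the cassette held upright and still by its squeezed catches, about 6 cm above the printer; the jar and spool look undisturbed, the clip was hidden by the gripper in the last view, and `sign_off()` gave no verdict.

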